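Try two turned sleeves on the gauge pins and reject the one that does not go home

TASK

The two newly turned white sleeves lie on the rails of the twin bore gauge, each in line with its pin. Slide each of them along its rails onto its pin as far as it will go, without forcing it. Leave the one that goes fully home against the stop collar on its pin; the one that stops short is bored wrong: draw it back off its pin and lay it on its side inside the steel tray. Leave the other things on the bench where they stand.

Things in the scene. Friction and masses are not known exactly. Their poses are not given: they have to be found in the camera images.
- gauge: Fixed bench gauge, base plate 240 x 160 mm, top at z = 16 mm; steel headstock across its +x end from x = +84 mm, top at z = 76 mm. Origin: centre of its underside on the bench; x = the way the sleeves are pushed, toward the headstock; z up. Two like lanes at y = +45 and -45 mm. A sleeve home on its pin has its centre at x = +45 mm; one too narrow stops dead on the pin's tip at x = about +13 mm.
- tip_0 (a point): Centre of the bevelled tip of the gauge pin of the lane at y = +45 mm, x = +20, z = 55 mm in the gauge's frame. The pin is a fixed level steel rod of 19 mm diameter, 60 mm long, pointing to the gauge's -x; its root stands in a stop collar of 30 mm diameter, 60 mm from the tip. Axes as the gauge's.
- tip_1 (a point): Centre of the bevelled tip of the gauge pin of the lane at y = -45 mm, x = +20, z = 55 mm in the gauge's frame. The pin is a fixed level steel rod of 19 mm diameter, 60 mm long, pointing to the gauge's -x; its root stands in a stop collar of 30 mm diameter, 60 mm from the tip. Axes as the gauge's.
- rails_0 (a point): Point midway between the two 10 mm steel rails of the lane at y = +45 mm, on the axis of a sleeve lying on them (z = 55 mm, in line with the pin), 40 mm before the pin's tip (gauge x = -20 mm): a sleeve centred here or further back is clear of the pin and can be lifted. The rails' tops are at z = 42 mm, 17.7 mm either side; they run from gauge x = -110 mm to the headstock. Axes as the gauge's.
- rails_1 (a point): Point midway between the two 10 mm steel rails of the lane at y = -45 mm, on the axis of a sleeve lying on them (z = 55 mm, in line with the pin), 40 mm before the pin's tip (gauge x = -20 mm): a sleeve centred here or further back is clear of the pin and can be lifted. The rails' tops are at z = 42 mm, 17.7 mm either side; they run from gauge x = -110 mm to the headstock. Axes as the gauge's.
- sleeve_a: White plastic tube, 40 mm outside, 70 mm long, 140 g; the two look alike, 22 mm bore at both ends. In one, lying in either lane, the bore is clear throughout; in the other it narrows to 12 mm from 28 mm inside each end. Origin at the tube's centre, x along its axis. Starts on a lane's rails, centre at x = -65 to -40 mm in the gauge's frame; slides with 1 to 2 N.
- sleeve_b: White plastic tube, 40 mm outside, 70 mm long, 140 g; the two look alike, 22 mm bore at both ends. In one, lying in either lane, the bore is clear throughout; in the other it narrows to 12 mm from 28 mm inside each end. Origin at the tube's centre, x along its axis. Starts on a lane's rails, centre at x = -65 to -40 mm in the gauge's frame; slides with 1 to 2 N.
- tray: Fixed open stainless tray, 130 (x) x 180 (y) x 24 mm, walls and floor 2.5 mm, for rejects. Origin: centre of its underside on the bench, z up. A sleeve lying in it has its axis at z = 22.5 mm.
- beaker_50: Small glass beaker with blue contents, 48 mm wide, 58 mm high, loose; bystander. Origin at the centre of its underside.
- crucible: White porcelain crucible, 47 mm wide, 37 mm high, loose; bystander. Origin at the centre of its underside.
- petri_dish: Petri dish, 90 mm wide, 15 mm high, loose; bystander. Origin at the centre of its underside.
- timer: Flat bench timer, 62 x 65 x 19 mm, loose; bystander. Origin at the centre of its underside.
Mind the look-alikes: they are no part of the job. What is shaped like the sleeve_b but pink is not meant. What is shaped like the sleeve_a but green is not meant.

How it is judged:
On the way:
1. the wrongly bored sleeve has been slid onto its pin until it stops on it (centre within 6 mm of where it stops, x about +13 mm in the gauge's frame) (x of sleeve_b in the frame of gauge between 0.007 and 0.02 m and z of sleeve_b in the frame of gauge between 0.049 and 0.061 m and angle between the x axis of sleeve_b and the x axis of gauge, either way round below 0.12 rad and (y of sleeve_b in the frame of gauge between 0.039 and 0.051 m or y of sleeve_b in the frame of gauge between -0.051 and -0.039 m)), for 0.2 s.
At the end, for the whole second after the job is handed in: The sleeve with the clear bore sits on a gauge pin, home against the stop collar within 4 mm; the other lies on its side wholly inside the steel tray (axis at most 30 mm above the bench, level within 8 degrees); both released and at rest (x of sleeve_a in the frame of gauge between 0.041 and 0.052 m and z of sleeve_a in the frame of gauge between 0.049 and 0.061 m and angle between the x axis of sleeve_a and the x axis of gauge, either way round below 0.12 rad and (y of sleeve_a in the frame of gauge between 0.039 and 0.051 m or y of sleeve_a in the frame of gauge between -0.051 and -0.039 m) and linear speed of each of sleeve_a, sleeve_b below 0.05 m/s and contact force between each of sleeve_a, sleeve_b and the fingers below 0.05 N and x of sleeve_b in the frame of tray between -0.046 and 0.046 m and y of sleeve_b in the frame of tray between -0.071 and 0.071 m and z of sleeve_b in the frame of tray between 0.015 and 0.03 m and angle between sleeve_b's own x axis and vertical above 1.42 rad); the robot touches nothing.
It fails at once if a bystander (beaker, crucible, petri dish, timer) is moved by more than 20 mm (distance of any of beaker_50, crucible, petri_dish, timer from where it was at the start of the episode above 0.02 m).
It fails at once if a sleeve is forced: pressed on the gauge with more than 60 N (contact force between any of sleeve_a, sleeve_b and gauge above 60 N).
It also fails if it takes over 58 s, if anything falls off the work surface, if the arm or the gripper's body presses on something with over 40 N, if the wrist force passes 120 N, or if a joint passes its speed limit or range.

ROBOT

A 6-joint arm with a two-finger parallel gripper is mounted at the origin on a cart in front of the work surface, level with it; the furniture and walls round the work are solid. World frame = base frame: x ahead of the robot, y to its left, z up, the work surface at z = 0. Lengths are in m, angles in rad, forces in N, time in s.
With the tool pointing down it reaches from about 0.25 to 0.775 m from the base axis. Payload 4 kg.
Tool frame: the origin (TCP) lies between the finger pads; the fingertips stand 14 mm ahead of it and the grasp point (between the pads) lies 5 mm behind it (nose_length is the distance from the TCP to the fingertips, in m); z points along the fingers, y is the line along which they close (so a half turn about z gives the same grasp; the last joint's range is limited). The gripper opens to 94 mm and grips with 3 to 60 N. Pads are 16 mm wide; open, the fingers measure 119 mm over their backs; the gripper's body (75 mm by 177 mm) begins 78 mm behind the grasp point.
Start: joints at [1.057, 0.087, 1.371, -0, 1.684, -0.103], TCP at [0.22, 0.504, 0.22] pointing down, gripper open.
Joint ranges: [-3.1, 3.1], [-0.76, 2.03], [0.27, 2.55], [-1.08, 4.22], [0.17, 2.65], [-2.57, 2.57]. Speed limits (rad/s): [2.79, 2.79, 3.14, 3.14, 3.14, 3.14].

INTERFACE

Orientations are given as [roll, pitch, yaw] about the fixed x, y, z axes, in that order (R = Rz(yaw) Ry(pitch) Rx(roll)).
In Python, from bench import * gives the robot as it stands.
- The arm moves only by the tool move_arm, never from a script. Its argument "steps" is one flat list of numbers, 7 for each row, row after row: the turn, a rotation vector about the world's x, y, z in rad, then the shift along the world's x, y, z in m, then the opening, from 0 (shut) to 1 (fully open). A call has 1 to 12 rows; each row is the pose to reach, as a shift and turn from the pose commanded when the call began; what a row does not reach only later rows make up. A row lasts 1/10 s, in which the tool goes at most 50 mm and 8.59 degrees, less where a joint would pass 70% of its speed; a pose out of reach is approached as far as the arm can. A call with a gripper value outside its range is refused whole. The fingers move at their own pace and stop on an object; the grip force is fixed at half the most. Time passes only in rows, so rows that repeat a pose let the fingers close. It gives the time, the measured TCP pose, the force, the opening and the grip force at its end, in the units of the state.
- get_obs(): the state, without advancing time (a new reading comes with each control period).
- snapshot(name): name is "scene" or "top" or "wrist"; returns (picture, depth): 480x640x3 uint8, red, green, blue; 480x640 float32, m along the optical axis (not along the pixel's ray), 0 where there is no reading.
- camera_model(name): a dict with "fx", "fy", "cx", "cy" (pixels), "rvec" (rotation vector, rad) and "tvec" (3), from world to camera coordinates, as OpenCV has them. Camera axes: x right, y down, z forward; pixel columns grow to the right and rows downward; lengths in m; the calibration is good to about 2 mm. The wrist camera is an equidistant fisheye: a pixel r from the principal point sees the ray r / f radians off the axis. A picture is of the moment at which its call begins: read the wrist's pose just before it. camera_model takes no time and is no camera call; for the wrist camera it gives the pose at the moment of the call.
- close_job(): hands the job in; it is judged then, once.
Trained networks look in the newest picture that a camera, given by its name, has taken for a name from the list of things; names that differ only in an ending like _2 or _b are one class to them, and where a whole thing is asked for, a point or a joint stands for the part that bears it (a point fixed in the world has none). Each returns a list of dicts, best first, with "score" (0 to 1); they miss things now and then, are a little off and sometimes report something else, mostly with a low value. They report only what shows in the picture. A call takes as long as a camera call. They do not tell look-alikes from the thing itself.
- silhouettes(camera, target): "pixels" (480x640 bool, what is visible of it) and "uv" ([column, row] in pixels, amid what is visible of it).
- spot_point(camera, target): "uv" ([column, row] in pixels: a listed point, or the origin of a listed thing).
The state is a dict: "time": time; "joint_positions": joint angles; "qvel": joint speeds; "joint_torque": joint torques, N m; "tool_pos": TCP position; "ee_rot": TCP orientation; "wrist_force": force on the tool from outside, world axes, zero at the start; "wrist_torque": the same for the moment, N m; "width": finger opening in m; "finger_force": force on a finger pad.
Only numpy, scipy, OpenCV 4.12 (cv2) and the standard library are available. Lean on these libraries where they do the work, as an engineer would, in place of code of your own. Each camera call takes 0.05 s, during which the arm holds its last target. There are 200 camera calls.

## Working session

There is one attempt and no reset: what is moved stays moved. The work goes in short steps, Python scripts to look and compute and a tool call to move; the robot and the scene stay as the last step left them, time stands still between calls to the robot, and variables do not carry over. Pictures are saved under pics/ and viewed, at most 10 in all, crops included, and the job is handed in when it is done.

Besides the shell and the picture viewer there is one more tool, called after "Call:" as a command line: name --argument value ..., lists and objects as JSON in quotes. move_arm: Moves the arm, as the interface text tells. Its arguments: {"type":"object","properties":{"steps":{"type":"array"}},"required":["steps"]}

```bash
mkdir -p pics; cat > h.py <<'E'
from bench import *
import numpy as np, cv2
def cam(n):
    m=camera_model(n); R=cv2.Rodrigues(np.array(m['rvec'],float))[0]; return m,R,np.array(m['tvec'],float).ravel()
def cloud(n,d):
    m,R,t=cam(n); v,u=np.mgrid[0:480,0:640]
    P=np.stack([(u-m['cx'])/m['fx']*d,(v-m['cy'])/m['fy']*d,d],-1)
    return (P-t)@R
def ray(n,uv,z):
    m,R,t=cam(n); r=np.array([(uv[0]-m['cx'])/m['fx'],(uv[1]-m['cy'])/m['fy'],1])@R; c=-t@R
    return c+r*(z-c[2])/r[2]
E
python3 - <<'E'
from h import *
for n in ("top","scene"):
    p,d=snapshot(n); cv2.imwrite(f'pics/{n}.png',p[:,:,::-1]); np.save(n+'.npy',d); np.save(n+'p.npy',p)
    C=cloud(n,d)
    for t in ("tip_0","tip_1","rails_0","rails_1"):
        for r in spot_point(n,t)[:2]: print(n,t,r['score'],r['uv'],ray(n,r['uv'],.055).round(4))
    for t in ("sleeve_a","tray","gauge","beaker_50","crucible","petri_dish","timer"):
        for r in silhouettes(n,t)[:4]:
            m=r['pixels']&(d>0); Q=C[m]
            print(n,t,round(r['score'],2),np.round(r['uv']),m.sum(),np.median(Q,0).round(3),np.percentile(Q,2,0).round(3),np.percentile(Q,98,0).round(3),np.median(p[m],0))
print(get_obs())
E
```

```text
top tip_0 0.94 [400.0, 281.2] [ 0.4592 -0.1994  0.055 ]
top tip_0 0.92 [413.0, 248.2] [ 0.5458 -0.2336  0.055 ]
top tip_1 0.94 [400.0, 281.2] [ 0.4592 -0.1994  0.055 ]
top tip_1 0.92 [413.0, 248.2] [ 0.5458 -0.2336  0.055 ]
top rails_0 0.85 [384.1, 278.8] [ 0.4647 -0.1579  0.055 ]
top rails_0 0.74 [397.0, 241.9] [ 0.5616 -0.1916  0.055 ]
top rails_1 0.85 [384.1, 278.8] [ 0.4647 -0.1579  0.055 ]
top rails_1 0.74 [397.0, 241.9] [ 0.5616 -0.1916  0.055 ]
top sleeve_a 0.94 [390. 238.] 438 [ 0.565 -0.17   0.069] [ 0.542 -0.207  0.038] [ 0.591 -0.137  0.076] [178. 185. 167.]
top sleeve_a 0.64 [370. 274.] 432 [ 0.487 -0.124  0.069] [ 0.464 -0.158  0.037] [ 0.512 -0.091  0.076] [179. 186. 168.]
top sleeve_a 0.62 [485. 265.] 423 [ 0.517 -0.433  0.034] [ 0.482 -0.459 -0.001] [ 0.55  -0.417  0.042] [ 47. 116.  60.]
top sleeve_a 0.57 [152. 283.] 612 [0.443 0.459 0.015] [ 0.407  0.426 -0.002] [0.478 0.496 0.02 ] [158. 153. 132.]
top tray 0.83 [277. 260.] 3398 [0.507 0.126 0.001] [ 0.433  0.035 -0.004] [0.58  0.214 0.026] [202. 209. 199.]
top gauge 0.94 [402. 265.] 4630 [ 0.506 -0.216  0.019] [ 0.
[... 2377 characters left out ...]
1. 186.]
{'time': 1.2, 'joint_positions': array([ 1.05689510e+00,  8.71952768e-02,  1.37068987e+00,  1.91694679e-05,
        1.68355478e+00, -1.03090823e-01]), 'qvel': array([ 0.00028132, -0.00031422,  0.0016257 ,  0.00066518, -0.00093407,
        0.00062466]), 'joint_torque': array([ 1.28653777e-03, -3.40039051e+01, -3.02603960e+01,  7.19249574e-02,
        2.34234484e-02, -4.42884982e-06]), 'tool_pos': array([0.21965557, 0.50427331, 0.21951361]), 'ee_rot': array([ 3.14143877e+00, -3.22898453e-06,  2.73078441e+00]), 'wrist_force': array([ 0.0632071 , -0.62914945,  0.21072966]), 'wrist_torque': array([-0.03969457, -0.05680575,  0.01860839]), 'finger_force': 0.0, 'width': 0.09395055544121367}
```

```bash
python3 - <<'E'
from h import *
p=np.load('topp.npy');d=np.load('top.npy');C=cloud('top',d)
cv2.imwrite('pics/topc.png',cv2.resize(p[150:340,230:520,::-1],None,fx=2.7,fy=2.7,interpolation=cv2.INTER_CUBIC))
reg=(C[...,0]>.38)&(C[...,0]<.66)&(C[...,1]>-.36)&(C[...,1]<-.04)&(d>0)
def rect(m,s):
    n,l,st,_=cv2.connectedComponentsWithStats(m.astype(np.uint8)); 
    i=1+np.argmax(st[1:,4]); Q=C[l==i][:,:2].astype(np.float32)
    r=cv2.minAreaRect(Q*1000); print(s,len(Q),r)
Z=C[...,2]
rect(reg&(Z>.071)&(Z<.082)&(C[...,1]<-.2),'head top')
rect(reg&(Z>.010)&(Z<.09),'all')
for sl,(lo,hi) in {'far':((.53,-.215),(.60,-.13)),'near':((.455,-.165),(.52,-.085))}.items():
    m=(Z>.06)&(Z<.082)&(C[...,0]>lo[0])&(C[...,0]<hi[0])&(C[...,1]>lo[1])&(C[...,1]<hi[1])
    rect(m,sl)
t=(C[...,0]>.40)&(C[...,0]<.62)&(C[...,1]>.0)&(C[...,1]<.24)&(Z>.014)&(Z<.035)
rect(cv2.dilate(t.astype(np.uint8),np.ones((3,3)))>0,'tray')
Q=C[t][:,:2].astype(np.float32);print(cv2.minAreaRect(Q*1000))
r=silhouettes('top','tray')[0]['pixels'];rect(r&(d>0),'tray sil')
E
```

```text
head top 579 ((475.7593994140625, -286.94366455078125), (28.656789779663086, 149.4490509033203), 69.47840118408203)
all 5337 ((509.67919921875, -197.33682250976562), (243.70980834960938, 160.41770935058594), 69.40393829345703)
far 382 ((566.4151611328125, -171.7065887451172), (70.05848693847656, 38.541412353515625), 70.0728530883789)
near 384 ((488.2087707519531, -125.525390625), (69.52832794189453, 37.50917053222656), 69.38145446777344)
tray 944 ((500.9530334472656, 124.35052490234375), (155.71331787109375, 193.06149291992188), 14.705160140991211)
((523.084716796875, 102.55606079101562), (153.2439422607422, 232.53431701660156), 15.158573150634766)
tray sil 3398 ((506.76690673828125, 126.00093841552734), (138.3111572265625, 185.58799743652344), 15.078484535217285)
```

View pics/topc.png

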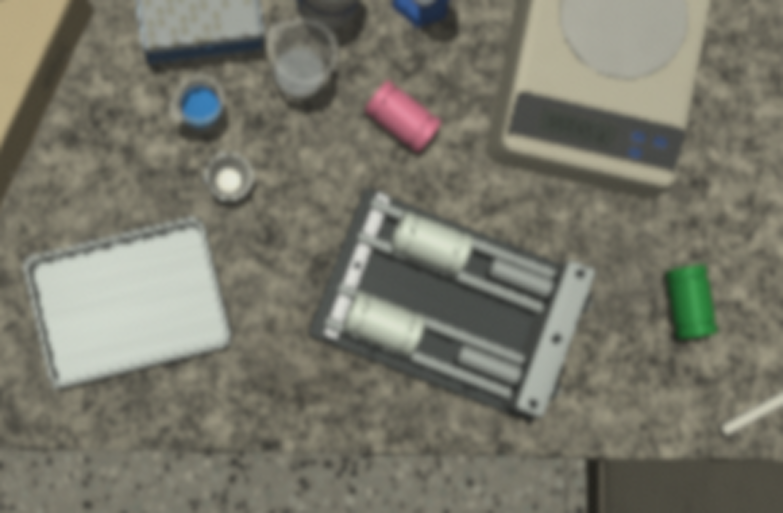

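Call:
move_arm --steps '[0,0,-1.52,0.288,-0.578,0,0,0,0,-1.52,0.288,-0.578,0,0,0,0,-1.52,0.288,-0.578,0,0,0,0,-1.52,0.288,-0.578,0,0,0,0,-1.52,0.288,-0.578,0,0,0,0,-1.52,0.288,-0.578,0,0,0,0,-1.52,0.288,-0.578,0,0,0,0,-1.52,0.288,-0.578,0,0,0,0,-1.52,0.288,-0.578,0,0,0,0,-1.52,0.288,-0.578,0,0,0,0,-1.52,0.288,-0.578,0,0,0,0,-1.52,0.288,-0.578,0,0]'

```text
time: 2.45
tool_pos: [0.4878, -0.0348, 0.2198]
ee_rot: [3.141, -0.0, 1.21]
wrist_force: [0.7, 1.1, 0.8]
width: 0.0024
finger_force: 0.0
```

Call:
move_arm --steps '[0,0,0,0.02,-0.039,0,0,0,0,0,0.02,-0.039,0,0,0,0,0,0.02,-0.039,0,0]'

```text
time: 2.75
tool_pos: [0.5072, -0.0723, 0.219]
ee_rot: [-3.14, -0.0, 1.209]
wrist_force: [0.3, -1.0, 1.1]
width: 0.0007
finger_force: 0.0
```

Call:
move_arm --steps '[0,0,0,0.001,-0.002,-0.05,0,0,0,0,0.001,-0.002,-0.1,0,0,0,0,0.001,-0.002,-0.14,0,0,0,0,0.001,-0.002,-0.159,0,0,0,0,0.001,-0.002,-0.159,0,0,0,0,0.001,-0.002,-0.159,0]'

```text
time: 3.35
tool_pos: [0.5084, -0.0726, 0.0615]
ee_rot: [3.141, -0.0, 1.213]
wrist_force: [1.0, -0.4, 0.3]
width: 0.0001
finger_force: 0.0
```

```bash
python3 - <<'E'
from h import *
print(get_obs()['tool_pos'],camera_model('wrist'))
p,d=snapshot('wrist'); cv2.imwrite('pics/w1.png',p[:,:,::-1])
E
```

```text
[ 0.50844074 -0.07261628  0.06147652] {'fx': 371.64829954431775, 'fy': 371.64829954431775, 'cx': 324.7785805478554, 'cy': 236.86393052310305, 'rvec': array([-2.81574866,  0.51091537,  0.07177567]), 'tvec': array([-0.50254843,  0.12198223,  0.2721201 ])}
```

View pics/w1.png

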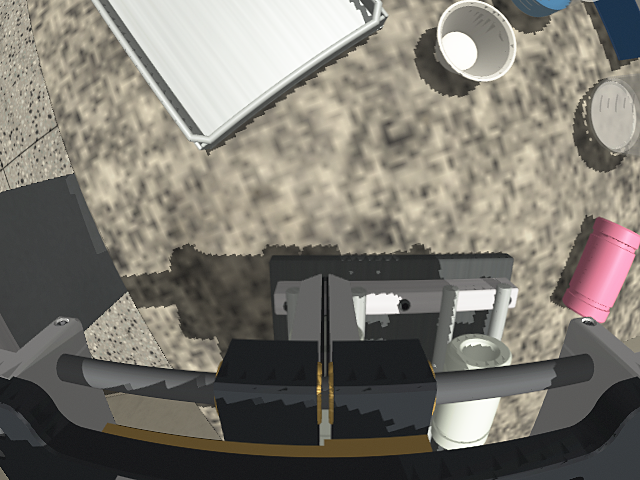

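Call:
move_arm --steps '[0,0,0,-0.0035,-0.0094,-0.001,0,0,0,0,-0.0053,-0.014,-0.001,0,0,0,0,-0.007,-0.0187,-0.001,0,0,0,0,-0.0088,-0.0234,-0.001,0,0,0,0,-0.0106,-0.0281,-0.001,0,0,0,0,-0.0123,-0.0328,-0.001,0,0,0,0,-0.0141,-0.0374,-0.001,0,0,0,0,-0.0158,-0.0421,-0.001,0,0,0,0,-0.0176,-0.0468,-0.001,0,0,0,0,-0.0194,-0.0515,-0.001,0,0,0,0,-0.0211,-0.0562,-0.001,0,0,0,0,-0.0246,-0.0655,-0.001,0]'

```text
time: 4.6
tool_pos: [0.4835, -0.1395, 0.0594]
ee_rot: [3.142, -0.0, 1.212]
wrist_force: [0.8, 0.4, 0.7]
width: 0.0007
finger_force: 0.8
```

Call:
move_arm --steps '[0,0,0,-0.001,-0.0028,0,0,0,0,0,-0.002,-0.0056,0,0,0,0,0,-0.003,-0.0084,0,0,0,0,0,-0.0042,-0.0112,0,0,0,0,0,-0.0053,-0.014,0,0,0,0,0,-0.006,-0.0159,0,0,0,0,0,-0.006,-0.0159,0,0,0,0,0,-0.006,-0.0159,0,0]'

```text
time: 5.4
tool_pos: [0.4772, -0.1554, 0.0593]
ee_rot: [-3.141, 0.001, 1.211]
wrist_force: [-0.3, -0.5, 0.9]
width: 0.001
finger_force: 0.0
```

Call:
move_arm --steps '[0,0,0,-0.0007,-0.0019,0,0,0,0,0,-0.0014,-0.0037,0,0,0,0,0,-0.0018,-0.0047,0,0,0,0,0,-0.0018,-0.0047,0,0]'

```text
time: 5.8
tool_pos: [0.4756, -0.16, 0.0594]
ee_rot: [-3.141, 0.0, 1.211]
wrist_force: [0.8, 0.6, -0.9]
width: 0.0006
finger_force: 0.2
```

Call:
move_arm --steps '[0,0,0,-0.0007,-0.0019,0,0,0,0,0,-0.0014,-0.0037,0,0,0,0,0,-0.0018,-0.0047,0,0,0,0,0,-0.0018,-0.0047,0,0]'

```text
time: 6.2
tool_pos: [0.4739, -0.1649, 0.0595]
ee_rot: [3.141, 0.0, 1.211]
wrist_force: [-0.5, 0.2, 0.4]
width: 0.0005
finger_force: 0.1
```

```bash
python3 - <<'E'
from h import *
c=np.array([.5097,-.1973]);X=np.array([-.352,-.936]);Y=np.array([.936,-.352])
p,d=snapshot('top');C=cloud('top',d);Z=C[...,2];q=C[...,:2]-c
gx=q@X;gy=q@Y
sat=p.max(-1).astype(int)-p.min(-1)
for s in (1,-1):
    m=(abs(gy-s*.045)<.012)&(Z>.066)&(Z<.082)&(gx<.08)&(gx>-.12)&(d>0)
    print(s,m.sum(),np.percentile(gx[m],[0,3,50,97,100]).round(4),np.median(gy[m]))
cv2.imwrite('pics/t2.png',cv2.resize(p[220:330,330:470,::-1],None,fx=4,fy=4,interpolation=cv2.INTER_CUBIC))
E
```

```text
1 140 [-0.0789 -0.0781 -0.0587 -0.0372  0.0792] 0.044447953851420294Traceback (most recent call last):
  File "<stdin>", line 8, in <module>
    return _quantile_unchecked(
        a, q, axis, out, overwrite_input, method, keepdims, weights)
    return _ureduce(a,
                    func=_quantile_ureduce_func,
    ...<5 lines>...
                    overwrite_input=overwrite_input,
                    method=method)
    r = func(a, **kwargs)
    result = _quantile(arr,
                       quantiles=q,
    ...<2 lines>...
                       out=out,
                       weights=wgt)
    slices_having_nans = np.isnan(arr[-1, ...])
                                  ~~~^^^^^^^^^
IndexError: index -1 is out of bounds for axis 0 with size 0
```

```bash
python3 - <<'E'
from h import *
p,d=snapshot('wrist');q,_=snapshot('scene')
a=p[200:480,180:560,::-1]; b=cv2.resize(q[150:260,220:380,::-1],None,fx=2.5,fy=2.5,interpolation=cv2.INTER_CUBIC)
o=np.zeros((280,780,3),np.uint8);o[:,:380]=a;o[:275,380:]=b[:275];cv2.imwrite('pics/w2.png',o)
E
```

```text
(no output)
```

View pics/w2.png

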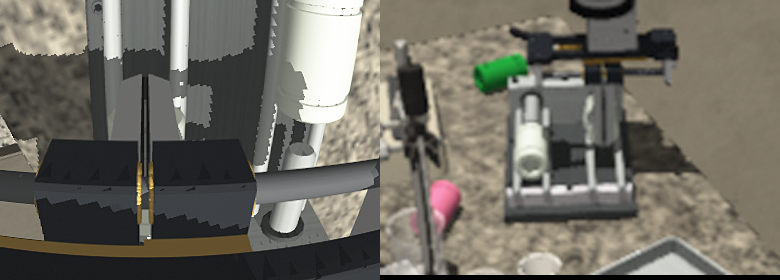

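Call:
move_arm --steps '[0,0,0,-0.001,-0.0028,0,0,0,0,0,-0.002,-0.0056,0,0,0,0,0,-0.003,-0.0084,0,0,0,0,0,-0.0042,-0.0112,0,0,0,0,0,-0.0053,-0.014,0,0,0,0,0,-0.006,-0.0159,0,0,0,0,0,-0.006,-0.0159,0,0,0,0,0,-0.006,-0.0159,0,0]'

```text
time: 7.15
tool_pos: [0.4684, -0.1799, 0.0596]
ee_rot: [3.141, -0.001, 1.211]
wrist_force: [2.5, 4.1, 0.3]
width: 0.0002
finger_force: 2.3
```

Call:
move_arm --steps '[0,0,0,-0.0004,-0.0009,0,0,0,0,0,-0.0007,-0.0019,0,0,0,0,0,-0.0007,-0.0019,0,0]'

```text
time: 7.45
tool_pos: [0.4684, -0.18, 0.0597]
ee_rot: [3.141, -0.005, 1.211]
wrist_force: [3.6, 8.4, 1.7]
width: 0.0003
finger_force: 4.8
```

Call:
move_arm --steps '[0,0,0,-0.0007,-0.0019,0,0,0,0,0,-0.0014,-0.0037,0,0,0,0,0,-0.0014,-0.0037,0,0]'

```text
time: 7.75
tool_pos: [0.4683, -0.18, 0.0598]
ee_rot: [3.141, -0.013, 1.212]
wrist_force: [7.8, 17.8, 3.2]
width: 0.0004
finger_force: 9.6
```

Call:
move_arm --steps '[0,0,0,0.012,0.032,0,0,0,0,0,0.012,0.032,0.02,0,0,0,0,0.012,0.032,0.06,0,0,0,0,0.04,0.05,0.06,0,0,0,0,0.08,0.06,0.06,0,0,0,0,0.12,0.065,0.06,0,0,0,0,0.12,0.065,0.06,0,0,0,0,0.12,0.065,0.06,0]'

```text
time: 8.55
tool_pos: [0.5855, -0.1217, 0.1183]
ee_rot: [-3.139, 0.002, 1.211]
wrist_force: [-0.4, 0.5, 0.7]
width: 0.0005
finger_force: 0.0
```

```bash
cat > g.py <<'E'
from h import *
c=np.array([.5097,-.1973]);X=np.array([-.352,-.936]);Y=np.array([.936,-.352])
p,d=snapshot('top');C=cloud('top',d);Z=C[...,2];q=C[...,:2]-c
gx=q@X;gy=q@Y
for s in (1,-1):
    m=(abs(gy-s*.045)<.012)&(Z>.068)&(Z<.08)&(gx<.083)&(gx>-.12)&(d>0)
    if m.sum(): print(s,m.sum(),np.percentile(gx[m],[0,3,50,97,100]).round(4),np.median(gy[m]),np.median(Z[m]))
t=get_obs()['tool_pos'];print('tool',t,(t[:2]-c)@X,(t[:2]-c)@Y)
cv2.imwrite('pics/t2.png',cv2.resize(p[220:330,330:470,::-1],None,fx=4,fy=4,interpolation=cv2.INTER_CUBIC))
E
python3 g.py
```

```text
1 94 [-0.0476 -0.0422 -0.0204  0.0824  0.0829] 0.04315381452572188 0.07199013394649303
-1 86 [0.0084 0.0091 0.0691 0.0824 0.0827] -0.04494700164911128 0.07137088302223749
tool [ 0.58503198 -0.1216857   0.11880826] -0.09729183922733957 0.043894502392594764
```

View pics/t2.png

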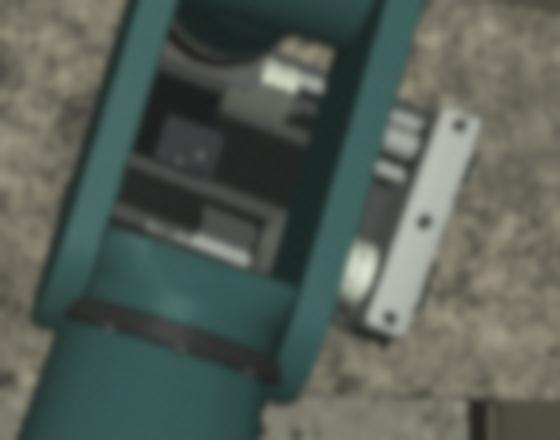

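Call:
move_arm --steps '[0,0,0,0.002,0.002,-0.03,0,0,0,0,0.002,0.002,-0.058,0,0,0,0,0.002,0.002,-0.059,0,0,0,0,0.002,0.002,-0.059,0,0,0,0,0.0002,-0.0027,-0.059,0,0,0,0,-0.0015,-0.0074,-0.059,0,0,0,0,-0.0033,-0.012,-0.059,0,0,0,0,-0.005,-0.0167,-0.059,0,0,0,0,-0.0068,-0.0214,-0.059,0,0,0,0,-0.0086,-0.0261,-0.059,0,0,0,0,-0.0103,-0.0308,-0.059,0,0,0,0,-0.0121,-0.0354,-0.059,0]'

```text
time: 9.8
tool_pos: [0.5737, -0.1569, 0.0604]
ee_rot: [3.142, 0.0, 1.211]
wrist_force: [2.1, 1.1, -0.3]
width: 0.0003
finger_force: 0.6
```

Call:
move_arm --steps '[0,0,0,-0.001,-0.0028,0,0,0,0,0,-0.002,-0.0056,0,0,0,0,0,-0.003,-0.0084,0,0,0,0,0,-0.0042,-0.0112,0,0,0,0,0,-0.0053,-0.014,0,0,0,0,0,-0.006,-0.0168,0,0,0,0,0,-0.0074,-0.0197,0,0,0,0,0,-0.0085,-0.0225,0,0,0,0,0,-0.0092,-0.0243,0,0,0,0,0,-0.0092,-0.0243,0,0]'

```text
time: 10.8
tool_pos: [0.5643, -0.1813, 0.0604]
ee_rot: [-3.141, 0.001, 1.21]
wrist_force: [-0.2, 0.3, -0.4]
width: 0.0004
finger_force: 0.0
```

Call:
move_arm --steps '[0,0,0,-0.0004,-0.0009,0,0,0,0,0,-0.0007,-0.0019,0,0,0,0,0,-0.0011,-0.0028,0,0,0,0,0,-0.0011,-0.0028,0,0]'

```text
time: 11.2
tool_pos: [0.5642, -0.1815, 0.0605]
ee_rot: [-3.142, -0.004, 1.212]
wrist_force: [2.8, 5.4, 0.9]
width: 0.0001
finger_force: 3.1
```

Call:
move_arm --steps '[0,0,0,0.004,0.01,0,0,0,0,0,0.004,0.01,0.03,0,0,0,0,0.004,0.01,0.07,1,0,0,0,-0.0145,-0.0385,0.07,1,0,0,0,-0.0145,-0.0385,0.07,1,0,0,0,-0.0145,-0.0385,0.07,1,0,0,0,-0.0145,-0.0385,0.07,1,0,0,0,-0.0145,-0.0385,0.07,1]'

```text
time: 12.0
tool_pos: [0.5489, -0.221, 0.1296]
ee_rot: [-3.14, -0.0, 1.212]
wrist_force: [0.1, 0.3, 0.5]
width: 0.0451
finger_force: 0.0
```

```bash
python3 g.py; python3 - <<'E'
from h import *
m,R,t=cam('wrist');t0=get_obs()['tool_pos']
p,d=snapshot('wrist');cv2.imwrite('pics/w3.png',p[:,:,::-1])
v,u=np.mgrid[0:480,0:640];a=(u-m['cx'])/m['fx'];b=(v-m['cy'])/m['fy'];r=np.hypot(a,b)+1e-9
k=np.tan(r)/r
C=(np.stack([a*k*d,b*k*d,d],-1)-t)@R
c=np.array([.5097,-.1973]);X=np.array([-.352,-.936]);Y=np.array([.936,-.352])
q=C[...,:2]-c;gx=q@X;gy=q@Y;Z=C[...,2]
for s in (1,-1):
    for lo,hi in((.045,.08),(.072,.08)):
        m=(d>0)&(abs(gy-s*.045)<.03)&(gx>-.06)&(gx<.08)&(Z>lo)&(Z<hi)
        if m.sum(): print(s,lo,m.sum(),np.percentile(gx[m],[2,50,98]).round(4),np.percentile(gy[m],[2,50,98]).round(4),Z[m].max())
print(t0)
E
```

```text
1 90 [-0.0242 -0.0232 -0.0097  0.0061  0.0824] 0.04608947222026369 0.0718480079044978
-1 132 [0.0423 0.0442 0.0621 0.0826 0.0828] -0.04575606445682946 0.07219409668999885
tool [ 0.54900314 -0.22105859  0.12975742] 0.008403332694993583 0.04515076168233621
1 0.045 7573 [-0.0254  0.012   0.0793] [0.0279 0.0468 0.0655] 0.07732754734708647
1 0.072 3539 [-0.0244  0.0066  0.0425] [0.0354 0.0468 0.0579] 0.07732754734708647
-1 0.045 4595 [0.0067 0.0304 0.066 ] [-0.059  -0.037  -0.0234] 0.07735859934178438
-1 0.072 2224 [0.0074 0.0336 0.0632] [-0.0539 -0.0416 -0.0316] 0.07735859934178438
[ 0.54900314 -0.22105859  0.12975742]
```

View pics/w3.png

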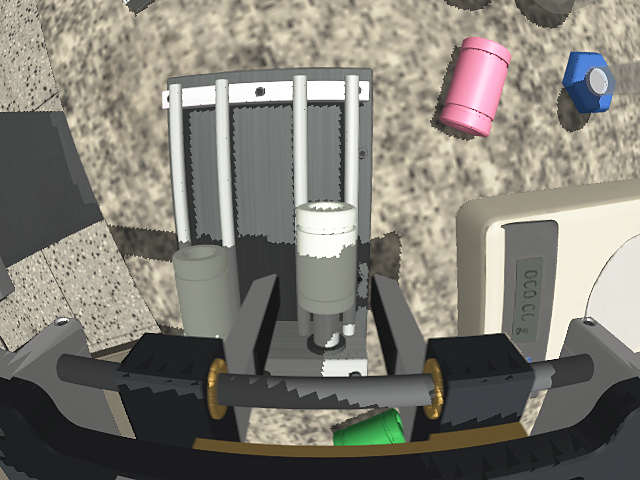

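Call:
move_arm --steps '[0,0,0,0.0005,0,0,1,0,0,0,0.0005,0,0,1,0,0,0,0.0005,0,0,1,0,0,0,0.0005,0,-0.03,1,0,0,0,0.0005,0,-0.06,1,0,0,0,0.0005,0,-0.069,1,0,0,0,0.0005,0,-0.069,1,0,0,0,0.0005,0,-0.069,0.6,0,0,0,0.0005,0,-0.069,0.47,0,0,0,0.0005,0,-0.069,0.47,0,0,0,0.0005,0,-0.069,0.47,0,0,0,0.0005,0,-0.069,0.47]'

```text
time: 13.3
tool_pos: [0.5498, -0.2222, 0.0621]
ee_rot: [3.14, 0.0, 1.211]
wrist_force: [-0.6, 0.4, 0.3]
width: 0.0575
finger_force: 0.0
```

Call:
move_arm --steps '[0,0,0,0,0,-0.002,0.47,0,0,0,0,0,-0.002,0.45,0,0,0,0,0,-0.002,0.43,0,0,0,0,0,-0.002,0.42,0,0,0,0,0,-0.002,0.42,0,0,0,0,0,-0.002,0.42]'

```text
time: 13.9
tool_pos: [0.5493, -0.222, 0.0593]
ee_rot: [-3.141, -0.0, 1.211]
wrist_force: [-0.9, 0.4, -0.2]
width: 0.0401
finger_force: 14.3
```

Call:
move_arm --steps '[0,0,0,0,0,0,0.41,0,0,0,0,0,0,0.4,0,0,0,0,0,0,0.4,0,0,0,0,0,0,0.4]'

```text
time: 14.3
tool_pos: [0.5493, -0.222, 0.0593]
ee_rot: [-3.141, -0.0, 1.211]
wrist_force: [-1.0, 0.6, -0.7]
width: 0.0393
finger_force: 30.0
```

Call:
move_arm --steps '[0,0,0,0.0018,0.0047,0,0.38,0,0,0,0.0035,0.0094,0,0.38,0,0,0,0.0053,0.014,0,0.38,0,0,0,0.007,0.0187,0,0.38,0,0,0,0.0088,0.0234,0,0.38,0,0,0,0.0106,0.0281,0,0.38,0,0,0,0.0123,0.0328,0,0.38,0,0,0,0.0141,0.0374,0,0.38,0,0,0,0.0158,0.0421,0,0.38,0,0,0,0.0176,0.0468,0,0.38,0,0,0,0.0194,0.0515,0,0.38,0,0,0,0.0194,0.0515,0,0.38]'

```text
time: 15.5
tool_pos: [0.5692, -0.1695, 0.0596]
ee_rot: [-3.141, -0.001, 1.212]
wrist_force: [-1.1, 1.9, 1.6]
width: 0.0395
finger_force: 30.0
```

Call:
move_arm --steps '[0,0,0,0,0,0.03,0.38,0,0,0,0,0,0.06,0.38,0,0,0,0,0,0.09,0.38,0,0,0.1,-0.0064,0.03,0.09,0.38,0,0,0.2,-0.0128,0.065,0.09,0.38,0,0,0.3,-0.022,0.105,0.09,0.38,0,0,0.4,-0.032,0.15,0.09,0.38,0,0,0.5,-0.042,0.195,0.09,0.38,0,0,0.58,-0.052,0.24,0.09,0.38,0,0,0.62,-0.06,0.275,0.09,0.38,0,0,0.62,-0.064,0.2955,0.09,0.38,0,0,0.62,-0.064,0.2955,0.09,0.38]'

```text
time: 16.7
tool_pos: [0.5046, 0.1278, 0.1495]
ee_rot: [3.14, -0.001, 1.835]
wrist_force: [1.0, -0.4, -0.5]
width: 0.0399
finger_force: 30.0
```

Call:
move_arm --steps '[0,0,0,0,0,-0.03,0.38,0,0,0,0,0,-0.06,0.38,0,0,0,0,0,-0.09,0.38,0,0,0,0,0,-0.105,0.38,0,0,0,0,0,-0.115,0.38,0,0,0,0,0,-0.115,0.38,0,0,0,0,0,-0.115,0.38]'

```text
time: 17.4
tool_pos: [0.5059, 0.1246, 0.0353]
ee_rot: [3.14, 0.0, 1.83]
wrist_force: [0.9, -0.0, -1.4]
width: 0.0397
finger_force: 30.0
```

Call:
move_arm --steps '[0,0,0,0,0,-0.003,0.38,0,0,0,0,0,-0.006,0.38,0,0,0,0,0,-0.0075,0.38,0,0,0,0,0,-0.0075,0.38,0,0,0,0,0,-0.0075,0.38]'

```text
time: 17.9
tool_pos: [0.505, 0.125, 0.0271]
ee_rot: [3.141, 0.0, 1.831]
wrist_force: [-0.2, -0.3, -1.8]
width: 0.0393
finger_force: 30.0
```

Release and rise.

Call:
move_arm --steps '[0,0,0,0,0,0,0.45,0,0,0,0,0,0,0.55,0,0,0,0,0,0,0.6,0,0,0,0,0,0,0.6,0,0,0,0,0,0.03,0.6,0,0,0,0,0,0.08,0.6,0,0,0,0,0,0.13,0.6,0,0,0,-0.05,0.05,0.15,0.6,0,0,0,-0.1,0.1,0.18,0.6,0,0,0,-0.15,0.15,0.18,0.6,0,0,0,-0.2,0.2,0.18,0.6,0,0,0,-0.2,0.2,0.18,0.6]'

```text
time: 19.1
tool_pos: [0.3312, 0.2984, 0.2049]
ee_rot: [3.14, -0.001, 1.83]
wrist_force: [0.1, 0.4, -0.7]
width: 0.0565
finger_force: 0.0
```

```bash
python3 g.py; python3 - <<'E'
from h import *
p,d=snapshot('top');C=cloud('top',d)
cv2.imwrite('pics/t9.png',cv2.resize(p[150:340,230:520,::-1],None,fx=2.7,fy=2.7,interpolation=cv2.INTER_CUBIC))
m=(C[...,0]>.45)&(C[...,0]<.57)&(C[...,1]>.06)&(C[...,1]<.19)&(C[...,2]>.028)&(C[...,2]<.06)
print(cv2.minAreaRect((C[m][:,:2]*1000).astype(np.float32)),np.percentile(C[m][:,2],97))
E
```

```text
1 13 [0.0779 0.078  0.0815 0.0828 0.0829] 0.041842499389503775 0.07042810838608092
-1 244 [0.0081 0.0105 0.0448 0.0791 0.0828] -0.04513932451388253 0.07180882614256559
tool [0.32574858 0.30362708 0.2055903 ] -0.4041168420284379 -0.3485048627864564
((504.0516357421875, 123.01909637451172), (37.38225555419922, 69.66387176513672), 15.204144477844238) 0.04381173477660637
```

View pics/t9.png

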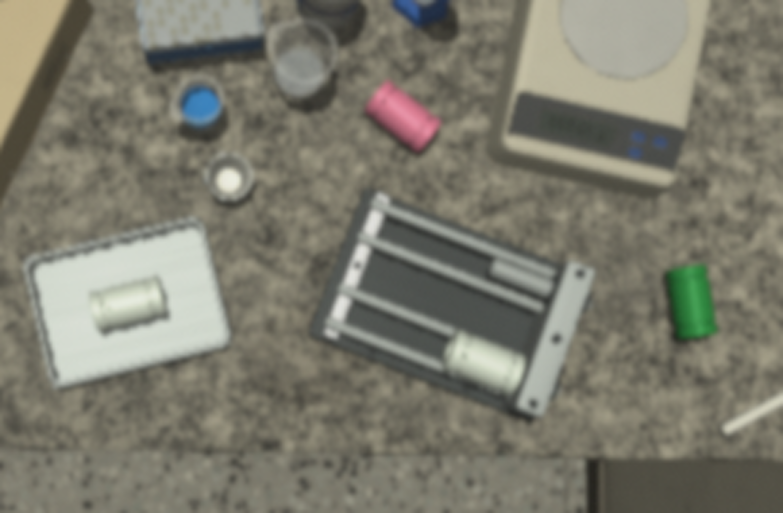

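The picture shows one sleeve flat in the middle of the tray at about (128, 305). The other is home against its collar at about (485, 362), its centre measured at x ≈ +45 mm. The bystanders have not moved.

```bash
python3 -c "
from bench import *
print(close_job())"
```

```text
the job is handed in; nothing more can be done
None
```

The job is handed in: the sleeve with the clear bore is home against its stop collar in the y = -45 mm lane, and the wrongly bored one stopped short on the other pin (x about +13 mm), was drawn off, and lies on its side in the tray.

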